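Pair the blank halves in their glue-up presses

TASK

Each of the four small glue-up presses holds the first half of a two-part drawer-pull blank, but the loose second halves have been laid in the wrong presses. Rearrange the loose halves so that each lies flat in the middle of the open bed beside its partner of the same wood, square to it and with the ends lined up; the clear middle of the cutting mat can serve as the spare spot. Do not knock over the glue bottle.

Things in the scene. Friction and masses are not known exactly. Their poses are not given: they have to be found in the camera images.
- half_maple: Loose second half of the pale cream maple blank: wooden block 40 (own x) x 60 (own y, along the grain lines) x 32 mm high, 45 to 85 g; origin at the centre of its underside. Grip it across its ends, 60 mm apart along its y. It starts in the press of another wood, perhaps a little crooked.
- half_walnut: Loose second half of the very dark brown walnut blank: wooden block 40 (own x) x 60 (own y, along the grain lines) x 32 mm high, 45 to 85 g; origin at the centre of its underside. Grip it across its ends, 60 mm apart along its y. It starts in the press of another wood, perhaps a little crooked.
- half_padauk: Loose second half of the red padauk blank: wooden block 40 (own x) x 60 (own y, along the grain lines) x 32 mm high, 45 to 85 g; origin at the centre of its underside. Grip it across its ends, 60 mm apart along its y. It starts in the press of another wood, perhaps a little crooked.
- half_blue: Loose second half of the blue dyed maple blank: wooden block 40 (own x) x 60 (own y, along the grain lines) x 32 mm high, 45 to 85 g; origin at the centre of its underside. Grip it across its ends, 60 mm apart along its y. It starts in the press of another wood, perhaps a little crooked.
- press_maple: Fixed glue-up press told by its clamped first half of pale cream maple. White base 200 (own x) x 96 (own y) x 12 mm, origin under its centre. Open bed: clear top of the base, 12 mm above the bench, from x = -37 mm (aluminium jaw) to x = +37 mm (black veneer on the first half), middle at x = y = 0, open at both y ends. Parts beside the bed: see press_walnut.
- press_walnut: Fixed glue-up press told by its clamped first half of very dark brown walnut. From x = 37 to 78 mm the first half (y -30 to 30 mm, top 44 mm above the bench), then the fence and steel strap, up to 52 mm; on the -x side jaw, tail block and black knob, to x = -122 mm, 46 mm high. Base and bed as press_maple.
- press_padauk: Fixed glue-up press told by its clamped first half of red padauk. White base 200 (own x) x 96 (own y) x 12 mm, origin under its centre. Open bed: clear top of the base, 12 mm above the bench, from x = -37 mm (aluminium jaw) to x = +37 mm (black veneer on the first half), middle at x = y = 0, open at both y ends. Parts beside the bed: see press_walnut.
- press_blue: Fixed glue-up press told by its clamped first half of blue dyed maple. Same build, sizes and axes as press_maple and press_walnut.
- cutting_mat: Fixed dark cutting mat with a pale grid, 200 (own x) x 130 (own y) x 3 mm; origin at the centre of its underside. A pencil and a marking knife, under 15 mm high, lie across it near its two x ends, 70 mm or more from the centre; its middle is clear.
- glue_bottle: White glue bottle with a yellow label band and an orange nozzle, standing on the bench beyond the presses: 60 mm across, 162 mm high, 0.3 kg. Origin at the centre of its underside, z up.
Not all that is in view belongs to the job. Of the things that look like the half_blue, the middle-sized one is meant.

How it is judged:
By the outcome, as a careful person would: the job done as asked, in the order asked, and still so for the second after the job is handed in, with the robot touching nothing.
It also fails if it takes over 141 s, if anything falls off the work surface, if the arm or the gripper's body presses on something with over 40 N, if the wrist force passes 120 N, or if a joint passes its speed limit or range.

ROBOT

A 6-joint arm with a two-finger parallel gripper is mounted at the origin on the work surface. World frame = base frame: x ahead of the robot, y to its left, z up, the work surface at z = 0. Lengths are in m, angles in rad, forces in N, time in s.
With the tool pointing down it reaches from about 0.275 to 0.775 m from the base axis. Payload 14.6 kg.
Tool frame: the origin (TCP) lies midway between the tips of the shut fingers; the grasp point (between the pads) lies 19 mm behind it; z points along the fingers, y is the line along which they close (so a half turn about z gives the same grasp; the last joint's range is limited). The gripper opens to 85 mm and grips with 20 to 120 N. Pads are 22 mm wide; open, the fingers measure 114 mm over their backs; the gripper's body (76 mm by 85 mm) begins 54 mm behind the grasp point. The pads swing forward as they close: fully open they stand 13 mm farther back than shut.
Start: joints at [-1.411, 0.263, -0.048, 1.259, 0, 1.415], TCP at [0.163, -0.499, 0.231] pointing down, gripper open.
Joint ranges: [-2.65, 2.65], [-0.89, 1.7], [-1.18, 1.37], [-2.13, 2.11], [-1.35, 1.29], [-3.14, 3.14]. Speed limits (rad/s): [1.89, 1.89, 2.57, 2.79, 3.14, 3.14].

INTERFACE

Orientations are given as a unit quaternion [x, y, z, w].
In Python, from station import bot gives the robot as it stands. Calls block until the motion is done:
- bot.movep(position, orientation): joint-space move of the TCP to a pose.
- bot.line_to(position, attitude=None, v=0.15): straight line of the TCP; attitude=None keeps the orientation; v is the mean speed in m/s.
- bot.move_joints(angles): joint-space move.
- bot.release() and bot.grasp(): open the fingers fully, or close them until they stop; the grip force is fixed at half the most.
- bot.sleep(seconds).
- bot.inverse_kinematics(position, orientation): joint angles nearest the present ones, or None.
- bot.state(): the state.
- bot.capture(name): name is "scene" or "top"; returns (picture, depth): 400x640x3 uint8, red, green, blue; 400x640 float32, m along the optical axis (not along the pixel's ray), 0 where there is no reading.
- bot.camera_info(name): a dict with "mtx" (3x3 intrinsics, pixels), "world_from_camera" (4x4, takes a point from camera to world coordinates). Camera axes: x right, y down, z forward; pixel columns grow to the right and rows downward; lengths in m; the calibration is good to about 2 mm. A picture is of the moment at which its call begins. camera_info takes no time and is no camera call.
A pose or a line that the arm cannot do raises bot.PlanningError and nothing moves.
- bot.job_done(): hands the job in; it is judged then, once.
The state is a dict: "time": time; "qpos": joint angles; "dq": joint speeds; "effort": joint torques, N m; "tcp_pos": TCP position; "ee_rot": TCP orientation; "force": force on the tool from outside, world axes, zero at the start; "moment": the same for the moment, N m; "grip_width": finger opening in m; "gripper_force": force on a finger pad.
Only numpy, scipy, OpenCV 4.12 (cv2) and the standard library are available. Lean on these libraries where they do the work, as an engineer would, in place of code of your own. Each camera call takes 0.05 s, during which the arm holds its last target. There are 200 camera calls.

## Working session

There is one attempt and no reset: what is moved stays moved. The work goes in short steps, each a Python script; the robot and the scene stay as the last script left them, time stands still between calls to the robot, and variables do not carry over. Pictures are saved under pics/ and viewed, at most 14 in all, crops included, and the job is handed in when it is done.

```bash
mkdir -p pics; python3 - <<'E'
from station import bot
import cv2,numpy as np
for n in("top","scene"):
    p,d=bot.capture(n); cv2.imwrite(f"pics/{n}0.png",cv2.resize(p[:,:,::-1],(800,500),interpolation=cv2.INTER_CUBIC)); np.savez(f"pics/{n}0.npz",p=p,d=d)
    i=bot.camera_info(n); print(np.round(i["mtx"],1).tolist(),np.round(i["world_from_camera"],3).tolist())
print(bot.state())
E
```

```text
[[419.4, 0.0, 323.0], [0.0, 419.4, 191.1], [0.0, 0.0, 1.0]] [[-0.016, -0.995, 0.101, 0.394], [-1.0, 0.017, 0.003, 0.037], [-0.005, -0.101, -0.995, 1.201], [0.0, 0.0, 0.0, 1.0]]
[[391.2, 0.0, 314.2], [0.0, 391.2, 192.4], [0.0, 0.0, 1.0]] [[-0.326, 0.645, -0.691, 1.346], [0.945, 0.229, -0.233, 0.304], [0.009, -0.729, -0.684, 0.917], [0.0, 0.0, 0.0, 1.0]]
{'time': 0.1, 'qpos': array([-1.41129302e+00,  2.63459001e-01, -4.88773535e-02,  1.25939573e+00,
        1.34532292e-05,  1.41548335e+00]), 'dq': array([ 4.27641870e-04, -1.22123942e-03,  2.03337525e-03,  1.43451076e-03,
       -1.40529302e-03,  4.38944349e-06]), 'effort': array([ 5.61529101e-03, -6.38575244e+01,  3.85064471e+01,  9.99780837e-03,
        1.42766660e-05, -1.75046068e-05]), 'tcp_pos': array([ 0.16251426, -0.49895229,  0.2308801 ]), 'ee_rot': array([ 9.87636789e-01,  1.56758904e-01,  5.74631332e-06, -4.67893672e-04]), 'force': array([-0.02106339,  0.37411895,  0.06807648]), 'moment': array([ 0.032325  , -0.01384463, -0.00950137]), 'gripper_force': 0.0, 'grip_width': 0.08536883509826546}
```

View pics/top0.png

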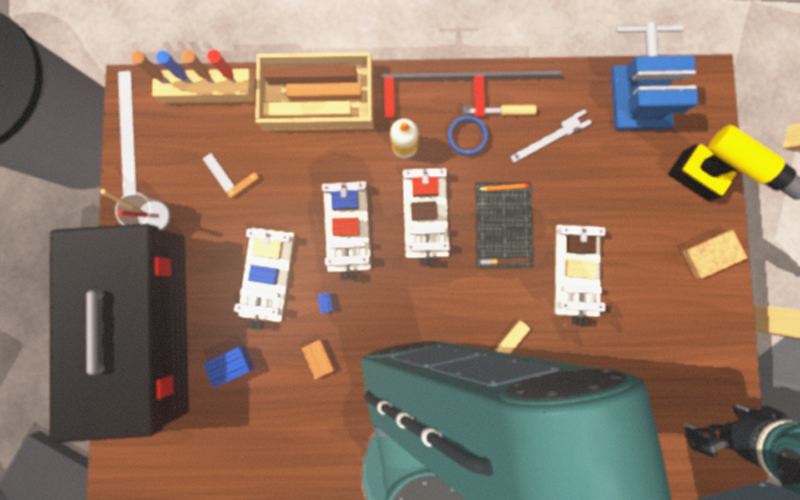

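View pics/scene0.png

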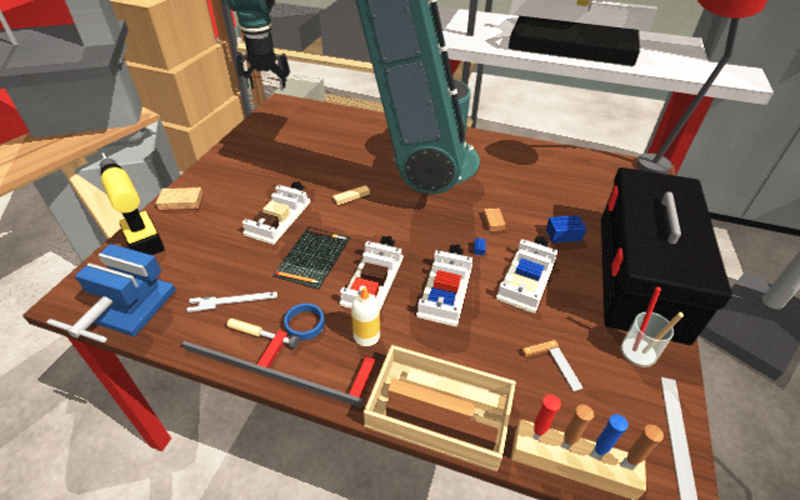

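The top view (left to right, in the 800x500 image) shows:
- press_maple at (263,275), holding blue.
- press_blue at (346,226), holding padauk.
- press_padauk at (426,213), holding walnut.
- The mat at (504,225).
- press_walnut at (580,271), holding maple.

The larger and smaller blue decoys lie at (228,367) and (325,302). The bottle is at (404,138).

```bash
cat > vis.py <<'E'
import cv2,numpy as np
from station import bot
def world(n,d):
    i=bot.camera_info(n);K=np.array(i["mtx"]);T=np.array(i["world_from_camera"])
    v,u=np.mgrid[:400,:640]
    c=np.stack([(u-K[0,2])/K[0,0]*d,(v-K[1,2])/K[1,1]*d,d],-1)
    return c@T[:3,:3].T+T[:3,3],K,T
def ortho(n,p,z,x0,x1,y0,y1,s=1000):
    """plane z resampled; s px/m; up=+x, left=+y"""
    _,K,T=world(n,np.ones((400,640)))
    h,w=int((x1-x0)*s),int((y1-y0)*s)
    r,c=np.mgrid[:h,:w]
    P=np.stack([x1-(r+.5)/s,y1-(c+.5)/s,np.full(r.shape,z)],-1)
    q=(P-T[:3,3])@T[:3,:3]; q=q/q[...,2:]
    return cv2.remap(p,(q[...,0]*K[0,0]+K[0,2]).astype(np.float32),(q[...,1]*K[1,1]+K[1,2]).astype(np.float32),cv2.INTER_CUBIC)
E
python3 - <<'E'
from vis import *
f=np.load("pics/top0.npz");p,d=f["p"],f["d"]
W,K,T=world("top",d)
# rough depth check
for (u,v) in [(211,220),(277,181),(341,168),(465,214),(277,158),(403,180),(323,112),(480,150),(211,198)]:
    print((u,v),W[v,u].round(3),p[v,u])
o=ortho("top",p,0.044,.27,.67,-.33,.33,1200)
cv2.imwrite("pics/o1.png",o[:,:,::-1])
z=W[...,2]; 
cv2.imwrite("pics/z1.png",cv2.resize(np.clip(ortho("top",(np.clip(z,0,.06)*4000).astype(np.uint8),.03,.27,.67,-.33,.33,1200),0,255),None,fx=1,fy=1))
E
```

```text
(211, 220) [0.436 0.35  0.045] [108 137 222]
(277, 181) [0.541 0.167 0.046] [231  95  69]
(341, 168) [ 0.575 -0.011  0.042] [130  91  76]
(465, 214) [ 0.441 -0.349  0.045] [247 233 164]
(277, 158) [0.606 0.167 0.043] [102 112 177]
(403, 180) [ 0.543 -0.19   0.004] [108 108 100]
(323, 112) [0.713 0.037 0.12 ] [246 244 232]
(480, 150) [ 0.627 -0.416  0.003] [157  94  61]
(211, 198) [0.497 0.352 0.04 ] [247 245 200]
```

View pics/o1.png

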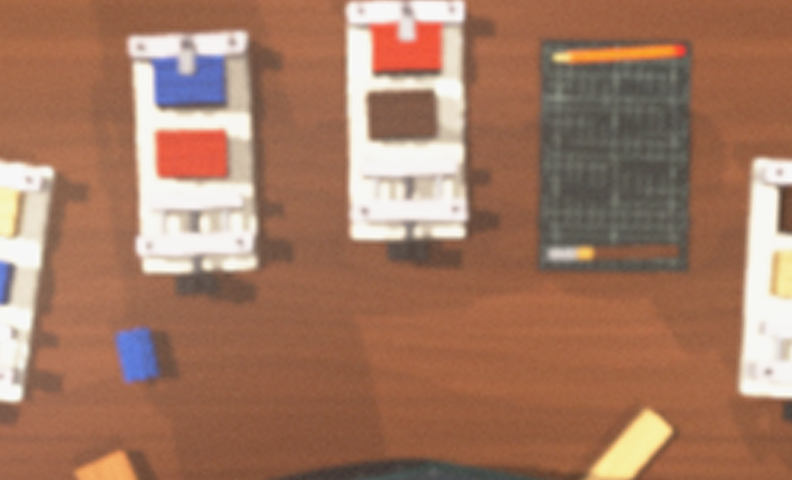

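View pics/z1.png

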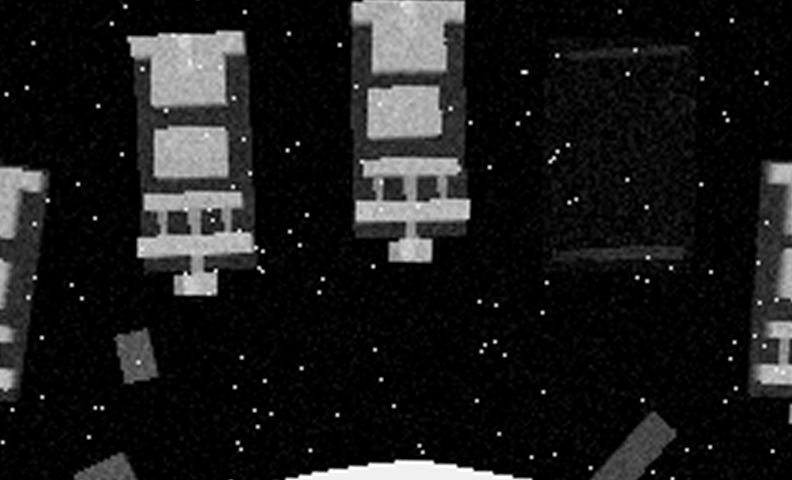

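The 792x480 rectified views show the two middle presses, with their loose halves at (192,153) and (402,114) and the mat at (615,155). The depth is clean, so I'll fit height models to it.

```bash
cat >> vis.py <<'E'
from scipy.optimize import minimize
def grab(k=6):
    c=[bot.capture("top") for _ in range(k)]
    return c[-1][0],world("top",np.median([x[1] for x in c],0))[0]
def loc(P,q):
    c,s=np.cos(q[2]),np.sin(q[2]);d=P[:,:2]-q[:2]
    return d[:,0]*c+d[:,1]*s,-d[:,0]*s+d[:,1]*c
def sg(t): return 1/(1+np.exp(-np.clip(t/.0008,-50,50)))
def box(x,y,a,b,w): return sg(x-a)*sg(b-x)*sg(y+w)*sg(w-y)
def rob(r): return np.mean(np.minimum(abs(r),.012))
def nm(f,q):
    for s in(.01,.003):
        S=np.array([q]+[np.add(q,np.eye(3)[i]*s*(1,1,6)[i]) for i in range(3)])
        q=minimize(f,q,method="Nelder-Mead",options=dict(initial_simplex=S,xatol=1e-5,fatol=1e-8,maxiter=400)).x
    return q,f(q)
def fit_press(W,q):
    P=W.reshape(-1,3);P=P[(np.hypot(*(P[:,:2]-q[:2]).T)<.16)&(P[:,2]>-.02)]
    def f(q):
        x,y=loc(P,q)
        m=(abs(y)<.075)&(x>-.036)&(x<.077)&~((x<.036)&(abs(y)<.042))&~((x>.048)&(abs(y)<.012))
        xm,ym=x[m],y[m]
        return rob(P[m,2]-.012*sg(.048-abs(ym))-.032*box(xm,ym,.037,.2,.030))+ .00*0
    return nm(f,q)
def fit_block(W,q,base=.012):
    P=W.reshape(-1,3);P=P[(np.hypot(*(P[:,:2]-q[:2]).T)<.07)&(P[:,2]>base-.02)]
    def f(q):
        x,y=loc(P,q);m=(abs(x)<.033)&(abs(y)<.042)
        return rob(P[m,2]-base-.032*box(x[m],y[m],-.02,.02,.03))
    return nm(f,q)
G=dict(maple=(.436,.35),blue=(.541,.167),padauk=(.575,-.011),walnut=(.441,-.349))
def rel(b,p):
    x,y=loc(np.array([[*b[:2],0]]),p);return np.round([x[0]*1e3,y[0]*1e3,np.degrees(b[2]-p[2])],1)
E
python3 - <<'E'
from vis import *
import json
p,W=grab(); out={}
for n,g in G.items():
    t=-.15 if n=="maple" else 0.
    b,cb=fit_block(W,np.array([*g,t])); pr,cp=fit_press(W,np.array([*g,b[2]]))
    out[n]=dict(block=list(b),press=list(pr)); print(n,b.round(4),round(cb*1e3,2),pr.round(4),round(cp*1e3,2),"rel",rel(b,pr))
P=W.reshape(-1,3);P=P[(abs(P[:,0]-.55)<.15)&(abs(P[:,1]+.18)<.1)&(P[:,2]>.0)]
c=lambda q:(lambda x,y:rob(P[:,2]-.003*sg(.1-abs(x))*sg(.065-abs(y))))(*loc(P,q))
m=nm(c,np.array([.545,-.182,0]));print(m);out["mat"]=list(m[0]);json.dump(out,open("poses.json","w"))
E
```

```text
maple [ 0.4369  0.3556 -0.1641] 2.14 [ 0.4401  0.3546 -0.1394] 1.76 rel [-3.3  0.5 -1.4]
blue [0.5431 0.1707 0.0152] 1.98 [0.5467 0.1703 0.0462] 1.64 rel [-3.6  0.6 -1.8]
padauk [ 0.5759 -0.0068  0.0419] 1.93 [ 0.5748 -0.0116  0.016 ] 1.63 rel [1.2 4.8 1.5]
walnut [ 0.4402 -0.3523 -0.0805] 2.13 [ 0.4374 -0.3538 -0.0769] 1.71 rel [ 2.7  1.6 -0.2]
(array([ 0.54406558, -0.1918915 , -0.01535397]), np.float64(0.0012226444107650467))
```

```bash
cat > act.py <<'E'
from vis import *
import json
H=.14
def quat(a): return [float(np.cos(a/2)),float(np.sin(a/2)),0.,0.]
def go(q,z,v=.25): bot.line_to([q[0],q[1],z],quat(q[2]),v=v)
def rep(t):
    s=bot.state();print(t,"t=%.1f"%s["time"],s["tcp_pos"].round(4),"F",s["force"].round(1),"w",round(s["grip_width"],4),"gf",round(s["gripper_force"],1))
def pick(q,z=.013):
    if np.linalg.norm(bot.state()["tcp_pos"][:2]-q[:2])>.02: go(q,H)
    go(q,z+.03); go(q,z,.06); rep("down"); bot.grasp(); rep("grip"); go(q,H,.15)
def place(q,z=.0135):
    go(q,H); go(q,z+.02,.2); go(q,z,.04); rep("placed"); bot.release(); bot.sleep(.2); go(q,H,.15); rep("up")
E
python3 - <<'E'
from act import *
o=json.load(open("poses.json"));m=o["mat"];b=o["maple"]["block"]
bot.movep([b[0],b[1],H+.06],quat(b[2])); rep("above")
pick(b); place([.544,-.19,0.],.0045)
go([.40,0.,0.],H)
p,W=grab()
e,c=fit_block(W,np.array([.544,-.19,0.]),.003);print("blue seen",e.round(4),c)
json.dump(list(e),open("blue.json","w"))
cv2.imwrite("pics/a1.png",cv2.resize(p[:,:,::-1],(800,500)))
E
```

```text
above t=3.6 [0.4373 0.3552 0.2   ] F [ 0.4 -0.2 -1.2] w 0.0854 gf 0.0
down t=5.0 [0.4369 0.3556 0.0129] F [ 0.9  0.6 -0.5] w 0.0852 gf 0.0
grip t=5.4 [0.4372 0.3557 0.0135] F [-0.2 -0.4  5.3] w 0.059 gf 64.8Traceback (most recent call last):
  File "<stdin>", line 4, in <module>
  File "act.py", line 12, in place
    go(q,H); go(q,z+.02,.2); go(q,z,.04); rep("placed"); bot.release(); bot.sleep(.2); go(q,H,.15); rep("up")
    ~~^^^^^
  File "act.py", line 5, in go
    def go(q,z,v=.25): bot.line_to([q[0],q[1],z],quat(q[2]),v=v)
                       ~~~~~~~~~~~^^^^^^^^^^^^^^^^^^^^^^^^^^^^^^
station.PlanningError: the arm cannot follow that straight line within its joint ranges
```

```bash
python3 - <<'E'
from act import *
print(bot.state()["qpos"].round(2)); rep("")
for x,y,a in [(.544,-.19,0),(.40,0,0),(.5748,-.0116,.016),(.5467,.17,.046),(.437,-.354,-.077),(.44,.355,-.139)]:
    for t in(0,np.pi):
        for z in (.14,.015):
            q=bot.inverse_kinematics([x,y,z],quat(a+t)); print((x,y,a),t>0,z,None if q is None else np.round(q,2))
E
```

```text
[ 0.54  0.37 -0.14  1.06 -0.   -2.44]
 t=6.4 [0.4365 0.3553 0.1392] F [ 0.3 -0.2  0.1] w 0.0591 gf 64.3
(0.544, -0.19, 0) False 0.14 [-0.48  0.39 -0.11  1.07  0.    2.66]
(0.544, -0.19, 0) False 0.015 [-0.48  0.5  -0.31  0.77  0.    2.66]
(0.544, -0.19, 0) True 0.14 [-0.48  0.39 -0.11  1.07  0.   -0.48]
(0.544, -0.19, 0) True 0.015 [-0.48  0.5  -0.31  0.77  0.   -0.48]
(0.4, 0, 0) False 0.14 [-0.2   0.11 -0.51  0.95  0.    2.94]
(0.4, 0, 0) False 0.015 [-0.2   0.26 -0.74  0.58  0.    2.94]
(0.4, 0, 0) True 0.14 [-0.2   0.11 -0.51  0.95  0.   -0.2 ]
(0.4, 0, 0) True 0.015 [-0.2   0.26 -0.74  0.58  0.   -0.2 ]
(0.5748, -0.0116, 0.016) False 0.14 [-0.16  0.39 -0.11  1.07  0.    2.96]
(0.5748, -0.0116, 0.016) False 0.015 [-0.16  0.5  -0.31  0.77  0.    2.96]
(0.5748, -0.0116, 0.016) True 0.14 [-0.16  0.39 -0.11  1.07  0.   -0.18]
(0.5748, -0.0116, 0.016) True 0.015 [-0.16  0.5  -0.31  0.77  0.   -0.18]
(0.5467, 0.17, 0.046) False 0.14 [ 0.16  0.38 -0.12  1.07  0.   -3.03]
(0.5467, 0.17, 0.046) False 0.015 [ 0.16  0.49 -0.32  0.76  0.   -3.03]
(0.5467, 0.17, 0.046) True 0.14 [ 0.16  0.38 -0.12  1.07  0.    0.11]
(0.5467, 0.17, 0.046) True 0.015 [ 0.16  0.49 -0.32  0.76  0.    0.11]
(0.437, -0.354, -0.077) False 0.14 [-0.83  0.37 -0.14  1.06  0.    2.39]
(0.437, -0.354, -0.077) False 0.015 [-0.83  0.48 -0.34  0.75  0.    2.39]
(0.437, -0.354, -0.077) True 0.14 [-0.83  0.37 -0.14  1.06  0.   -0.75]
(0.437, -0.354, -0.077) True 0.015 [-0.83  0.48 -0.34  0.75  0.   -0.75]
(0.44, 0.355, -0.139) False 0.14 [ 0.53  0.37 -0.14  1.06  0.   -2.47]
(0.44, 0.355, -0.139) False 0.015 [ 0.53  0.48 -0.34  0.75  0.   -2.47]
(0.44, 0.355, -0.139) True 0.14 [ 0.53  0.37 -0.14  1.06  0.    0.67]
(0.44, 0.355, -0.139) True 0.015 [ 0.53  0.48 -0.34  0.75  0.    0.67]
```

```bash
cat > act.py <<'E'
from vis import *
import json
H=.14; FLIP=np.pi
def quat(a): return [float(np.cos(a/2)),float(np.sin(a/2)),0.,0.]
def go(q,z,v=.25,flip=FLIP): bot.line_to([q[0],q[1],z],quat(q[2]+flip),v=v)
def hop(q,flip=FLIP): bot.movep([q[0],q[1],H],quat(q[2]+flip))
def rep(t):
    s=bot.state();print(t,"t=%.1f"%s["time"],s["tcp_pos"].round(4),"F",s["force"].round(1),"w",round(s["grip_width"],4),"gf",round(s["gripper_force"],1))
def pick(q,z=.0145):
    hop(q); go(q,z+.03); go(q,z,.06); bot.grasp(); rep("grip"); go(q,H,.15)
def place(q,z=.015,flip=FLIP):
    hop(q,flip); go(q,z+.02,.2,flip); go(q,z,.04,flip); rep("placed"); bot.release(); bot.sleep(.2); go(q,H,.15,flip); rep("up")
E
python3 - <<'E'
from act import *
place([.544,-.19,0.],.0045,0)
hop([.40,.06,0.])
p,W=grab()
e,c=fit_block(W,np.array([.544,-.19,0.]),.003);print("blue seen",e.round(4),c)
json.dump(list(e),open("blue.json","w"))
cv2.imwrite("pics/a1.png",cv2.resize(p[:,:,::-1],(800,500)))
E
```

```text
placed t=12.0 [ 0.5438 -0.1899  0.0046] F [-2.7  0.5  7.2] w 0.0592 gf 65.4
up t=13.6 [ 0.5436 -0.1898  0.1392] F [ 0.2 -0.3 -0. ] w 0.0853 gf 0.0
blue seen [ 0.5428 -0.1914  0.0222] 0.0021811967009428865
```

View pics/a1.png

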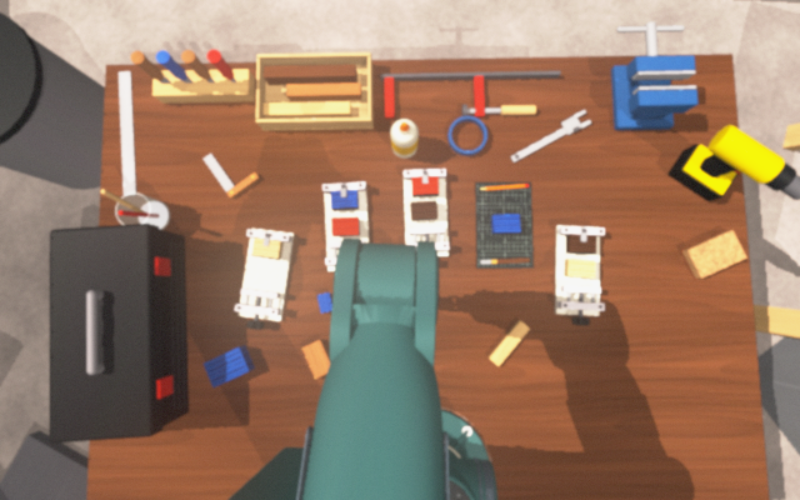

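Blue now lies on the clear middle of the mat, at (507,224) in the image, and press_maple is empty. The camera's y bias is about -1.5 mm, so I'll correct for it. Next is maple.

```bash
python3 - <<'E'
from act import *
o=json.load(open("poses.json"))
B=np.array([0,.0015,0])
pick(o["walnut"]["block"]+B); place(o["maple"]["press"]+B)
pick(o["padauk"]["block"]+B); place(o["walnut"]["press"]+B)
hop([.35,.1,0.])
p,W=grab(8)
for n in("maple","walnut"):
    pr=np.array(o[n]["press"]); e,c=fit_block(W,pr.copy()); p2,_=fit_press(W,pr.copy()); print(n,e.round(4),p2.round(4),rel(e,pr),rel(e,p2))
E
```

```text
grip t=19.3 [ 0.4404 -0.351   0.015 ] F [-0.6  0.7  4.8] w 0.0591 gf 64.9
placed t=24.1 [0.4399 0.356  0.0151] F [-2.1 -1.8  6.3] w 0.0591 gf 65.3
up t=25.7 [0.4397 0.3558 0.1392] F [-0.  -0.  -1.3] w 0.0855 gf 0.0
grip t=28.7 [ 0.5762 -0.0053  0.015 ] F [-0.4  1.   6.1] w 0.0591 gf 64.9
placed t=32.4 [ 0.4372 -0.3521  0.015 ] F [-2.6  2.3  7.5] w 0.0587 gf 65.2
up t=33.9 [ 0.4371 -0.352   0.1392] F [ 0.4 -0.3 -0.4] w 0.0857 gf 0.0
maple [ 0.4398  0.3547 -0.1374] [ 0.4401  0.3546 -0.1392] [-0.4  0.1  0.1] [-0.4  0.1  0.1]
walnut [ 0.4375 -0.3539 -0.0527] [ 0.4379 -0.3542 -0.0619] [ 0.1 -0.1  1.4] [-0.4  0.3  0.5]
```

```bash
python3 - <<'E'
from act import *
o=json.load(open("poses.json"))
B=np.array([0,.0015,0])
pick(o["blue"]["block"]+B); place(o["padauk"]["press"]+B)
pick(json.load(open("blue.json"))+B,.0055); 
z=bot.state()
place(o["blue"]["press"]+B)
hop([.30,-.02,0.])
bot.sleep(.5)
p,W=grab(16); np.savez("pics/fin.npz",p=p,W=W)
for n in G:
    pr=np.array(o[n]["press"]); e,c=fit_block(W,pr.copy()); p2,_=fit_press(W,pr.copy()); print(n,e.round(4),p2.round(4),rel(e,pr),rel(e,p2))
ims=[]
for n in G:
    x,y=o[n]["press"][:2]; ims.append(ortho("top",p,.044,x-.06,x+.09,y-.065,y+.065,1500))
cv2.imwrite("pics/f1.png",np.hstack(ims)[:,:,::-1])
E
```

```text
grip t=38.4 [0.5434 0.1723 0.015 ] F [-0.9  0.6  6.3] w 0.0589 gf 64.9
placed t=41.5 [ 0.5746 -0.0101  0.015 ] F [-2.9 -0.4  6.6] w 0.0586 gf 65.2
up t=43.0 [ 0.5744 -0.0101  0.1392] F [-0.2  0.4 -0.1] w 0.0854 gf 0.0
grip t=45.4 [ 0.543  -0.1901  0.0061] F [-1.3 -0.4  5.5] w 0.0591 gf 64.8
placed t=49.1 [0.5465 0.1718 0.0151] F [-2.6 -0.4  7.3] w 0.0589 gf 65.2
up t=50.7 [0.5463 0.1717 0.1392] F [-0.6 -0.1 -1.3] w 0.0859 gf 0.0
maple [ 0.4397  0.3544 -0.123 ] [ 0.4401  0.3546 -0.1406] [-0.4 -0.2  0.9] [-0.4 -0.3  1. ]
blue [0.5477 0.1712 0.0544] [0.5465 0.1704 0.047 ] [1.1 0.9 0.5] [1.2 0.8 0.4]
padauk [ 0.5747 -0.0124  0.0544] [ 0.5747 -0.0116  0.0173] [-0.1 -0.8  2.2] [-0.  -0.8  2.1]
walnut [ 0.4373 -0.3552 -0.0564] [ 0.4378 -0.3541 -0.0655] [ 0.  -1.5  1.2] [-0.4 -1.1  0.5]Traceback (most recent call last):
  File "<stdin>", line 16, in <module>
    return _nx.concatenate(arrs, 1, dtype=dtype, casting=casting)
           ~~~~~~~~~~~~~~~^^^^^^^^^^^^^^^^^^^^^^^^^^^^^^^^^^^^^^^
ValueError: all the input array dimensions except for the concatenation axis must match exactly, but along dimension 0, the array at index 0 has size 224 and the array at index 2 has size 225
```

```bash
python3 - <<'E'
from act import *
o=json.load(open("poses.json"));f=np.load("pics/fin.npz");p,W=f["p"],f["W"]
ims=[]
for n in G:
    q=o[n]["press"]; x,y=q[:2]; im=ortho("top",p,.044,x-.06,x+.09,y-.065,y+.065,2000)[:298,:258]
    ims.append(cv2.warpAffine(im,cv2.getRotationMatrix2D((130,180),-np.degrees(q[2]),1),(258,298)))
cv2.imwrite("pics/f1.png",np.vstack([np.hstack(ims[:2]),np.hstack(ims[2:])])[:,:,::-1])
# block yaw by colour+height minAreaRect in loose/first halves
for n in G:
    q=np.array(o[n]["press"]);P=W.reshape(-1,3);x,y=loc(P,q)
    m=(abs(x)<.03)&(abs(y)<.036)&(P[:,2]>.036)&(P[:,2]<.05)
    pts=np.c_[x,y][m]*1e3
    r=cv2.minAreaRect(pts.astype(np.float32)); 
    # edge lines: left/right y-edges and x-edges by per-bin quantiles
    print(n,"mean",pts.mean(0).round(1),"rect",np.round(r[1],1),round(r[2],1),end=" ")
    C=np.cov(pts.T);w,V=np.linalg.eigh(C);print("pca yaw",round(float(np.degrees(np.arctan(-V[0,1]/V[1,1]))),2))
E
```

```text
maple mean [-0.6 -1.6] rect [39.5 60. ] 0.0 pca yaw -1.4
blue mean [-0.2 -1.1] rect [58.6 39.6] 87.3 pca yaw -1.28
padauk mean [-2.3  0.3] rect [58.6 39.6] 88.1 pca yaw 0.01
walnut mean [-1.   1.1] rect [39.8 59.6] 0.2 pca yaw -0.38
```

View pics/f1.png

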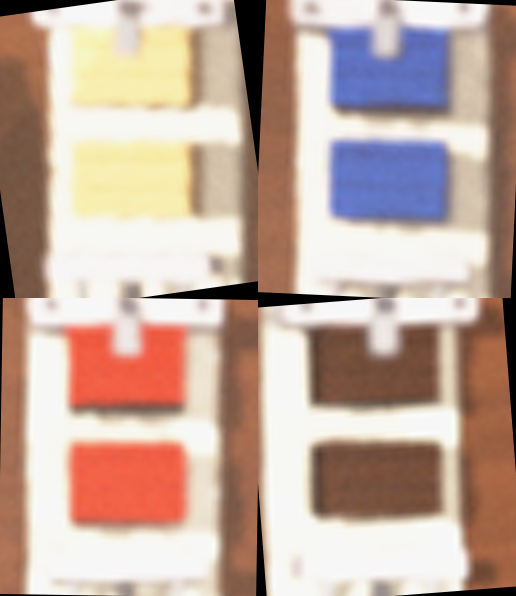

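All four loose halves lie beside their matching woods, with left and right ends in line: maple x 72–190, blue 331–447, padauk 70–186 and walnut 313–440 (display px). The gaps to the first halves are about 17 mm, and edges are parallel as far as the image shows. The arm is clear, so I'm handing in.

```bash
python3 -c "
from station import bot
print(bot.state()['time'],bot.job_done())"
```

```text
the job is handed in; nothing more can be done
53.1833 None
```

I handed the job in at 53 s: each loose half lies in the bed beside its matching wood, within about 1.5 mm of the middle and squared to within about 2° by the camera fits, and the arm never went near the glue bottle.

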